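# Put a pasted fan under the press board

### The arm

A 6-joint arm with a two-finger parallel gripper is mounted at the origin on the work surface. World frame = base frame: x ahead of the robot, y to its left, z up, the work surface at z = 0. Lengths are in mm, angles in rad, forces in N, time in s.
With the tool pointing down it reaches from about 350 to 775 mm from the base axis. Payload 7.3 kg.
Tool frame: the origin (TCP) lies midway between the tips of the shut fingers; the grasp point (between the pads) lies 19 mm behind it; z points along the fingers, x is the direction in which the jaws open and shut, and the axes are right-handed (so a half turn about z gives the same grasp; the last joint's range is limited). The gripper opens to 92 mm and grips with 3 to 60 N. Pads are 19 mm wide; open, the fingers measure 130 mm over their backs; the gripper's body (75 mm by 190 mm) begins 47 mm behind the grasp point.
Start: joints at [1.044, 0.342, 1.524, -0, 1.275, -0.146], TCP at [195.11, 487.419, 226.741] pointing down, gripper open.
Joint ranges: [-2.53, 2.53], [-0.77, 2.02], [0.04, 2.7], [-1, 4.14], [0.28, 2.66], [-3.11, 3.11]. Speed limits (rad/s): [2.57, 2.57, 3.14, 3.14, 3.14, 3.14].

### API

Orientations are given as [roll, pitch, yaw] about the fixed x, y, z axes, in that order (R = Rz(yaw) Ry(pitch) Rx(roll)).
In Python, from plant import bot gives the robot as it stands.
- The arm moves only by the shell command python3 -m pendant 'ROWS' [OPENING]. ROWS is JSON, a list of rows, each an object with "linear": the shift along the world's x, y, z in mm, a list of three; "twist": the turn about the world's z in degrees. In form: [{"linear": [x, y, z], "twist": twist}, ...]. A call has 1 to 20 rows; each row is the pose to reach, as a shift and turn from the pose commanded when the call began; what a row does not reach only later rows make up. A row lasts 1/8 s, in which the tool goes at most 62.5 mm and 10.7 degrees, less where a joint would pass 70% of its speed; a pose out of reach is approached as far as the arm can. A call with a gripper value outside its range is refused whole. OPENING is the closure in counts, from 0 (fully open) to 255 (shut), set as the call begins (- or left out, the last holds). The fingers move at their own pace and stop on an object; the grip force is fixed at half the most. Time passes only in rows, so rows that repeat a pose let the fingers close. It gives the time, the measured TCP pose, the force and the opening at its end, in the units of the state.
- bot.get_obs(): the state, without advancing time (a new reading comes with each control period).
- bot.capture(name): name is "scene" or "top" or "wrist"; returns a dict with "frame" (384x512x3 uint8, blue, green, red), "z_map" (384x512 float32, mm along the optical axis (not along the pixel's ray), 0 where there is no reading), "fx", "fy", "cx", "cy" (pixels), "rvec" (rotation vector, rad) and "tvec" (3), from world to camera coordinates, as OpenCV has them. Camera axes: x right, y down, z forward; pixel columns grow to the right and rows downward; lengths in mm; the calibration is good to about 2 mm. A picture is of the moment at which its call begins.
- bot.close_job(): hands the job in, once; it reports no verdict.
The state is a dict: "time": time; "joint_positions": joint angles; "dq": joint speeds; "tau": joint torques, N m; "tool_pos": TCP position; "tcp_rot": TCP orientation; "contact_force": force on the tool from outside, world axes, zero at the start; "moment": the same for the moment, N m; "grip_width": finger opening in mm.
Only numpy, scipy, OpenCV 4.12 (cv2) and the standard library are available. Lean on these libraries where they do the work, as an engineer would, in place of code of your own. Each camera call takes 0.05 s, during which the arm holds its last target. There are 200 camera calls.

### The job

The freshly pasted fan has to be put under pressure. Push the upright press board over so that it lies flat, felt down, squarely over the fan's face; then push the hold-down arm over, inwards, until its pad rests on the back of the board. Only push with the fingers: do not lift or carry the press board off its foot, and leave everything else standing where it is.

Things in the scene. Friction and masses are not known exactly. Their poses are not given: they have to be found in the camera images.
- base: pasting board: pale plywood slab fixed to the table, 20 mm thick, from -140 to 130 mm along its x and -180 to 140 mm along its y. Origin at table height, z up. Its x points from the standing press board across the fan (away from the robot, within 0.4 rad), its y from the fan to the hold-down arm (to the robot's left). x and y below are its axes
- fan_mid (a point): centre of the round paper face (132 mm across) of the small fan lying flush in the top of the pasting board, 20 mm over the table and 10 mm on the -x side of base. The fan's handle points to -y
- board: press board: loose dark wooden board with a grey felt face, 36 mm thick (its x), 160 mm wide (its y), 150 mm high (its z), 0.4 to 0.75 kg. Starts upright on edge on the pasting board, on the fan's -x side, felt (+x) towards the fan, its axes within 0.1 rad of the pasting board's. Origin at the centre of its underside
- board_mid (a point): centre of the press board, half-way up, at first about 93 mm from the fan's centre; axes as board. Tipped straight over, it comes to lie within about 20 mm of the fan's centre
- board_foot (a point): middle of the press board's front foot edge (felt side), 18 mm in front (+x) of board; axes as board. Pushed on its back (-x face) near the top, the board pivots on this edge without sliding, and falls by itself onto the fan once leaned about 14 degrees
- clamp (a joint): angle of the hold-down arm (rad): 0 = level, pad just resting on the laid press board; 1.57 = straight up; starts leaning outwards (to +y) at 1.72 to 2.05. Slightly stiff hinge: it stays where it is left, but pushed inwards below about 0.8 it falls the rest of the way by itself (to -0.28 if the press board is not there)
- clamp_pin (a point): hinge pin of the hold-down arm, along x, between two steel cheeks (60 mm over all, tops 83 mm over the table) at the +y side of the pasting board: 10 mm on the -x side and 115 mm on the +y side of base, 66 mm over the table
- clamp_tip (a point): free end of the hold-down arm: a pale wooden bar 30 mm wide (along x), 12 mm thick, 135 mm from the hinge to this point, with a rubber pad (28 mm across, 4 mm thick) on its inner face 118 mm from the hinge. To close it, push its outer (+y) face towards -y
- cup: small white ceramic bowl, 52 mm across, 45 mm high, standing on the pasting board's right far corner. Bystander; origin at the centre of its underside
- spool: small wooden thread spool, 36 mm across, 38 mm high, standing on the pasting board's right near corner. Bystander; origin at the centre of its underside
- mallet: wooden mallet standing on its head (64 mm across, 110 mm high) with its handle up, 260 mm in all; left of the pasting board. Bystander; origin at the centre of its underside
- jar: glass jar, 70 mm across, 90 mm high; left of the pasting board. Bystander; origin at the centre of its underside
- brush: paste brush lying on the table, right of the pasting board. Bystander
- tin: plain steel tin, 70 mm across, 100 mm high; right of the pasting board. Bystander; origin at the centre of its underside
There are look-alikes about, which are no part of the job. Of the things that look like the board, the middle-sized one is meant.

How it is judged:
By the outcome, as a careful person would: the job done as asked, in the order asked, and still so for the second after the job is handed in, with the robot touching nothing.
It also fails if it takes over 45 s, if anything falls off the work surface, if the arm or the gripper's body presses on something with over 40 N, if the wrist force passes 120 N, or if a joint passes its speed limit or range.

## Working session

There is one attempt and no reset: what is moved stays moved. The work goes in short steps, Python scripts to look and compute and a shell command to move; the robot and the scene stay as the last step left them, time stands still between calls to the robot, and variables do not carry over. Pictures are saved under pics/ and viewed, about 8 in all and at most 12, crops included, and the job is handed in when it is done.

```bash
mkdir -p pics; cat > h.py <<'E'
import numpy as np, cv2
from plant import bot
def cap(n):
    c=bot.capture(n); np.savez(f'{n}.npz',**c); return c
def load(n): return dict(np.load(f'{n}.npz'))
def pts(c):
    z=c['z_map'].astype(float); v,u=np.indices(z.shape)
    P=np.stack([(u-c['cx'])/c['fx']*z,(v-c['cy'])/c['fy']*z,z],-1)
    R=cv2.Rodrigues(np.array(c['rvec'],float).reshape(3,1))[0]
    W=(P-np.array(c['tvec'],float).reshape(3))@R
    W[z==0]=np.nan; return W
E
python3 - <<'E'
from h import *
a=cap('scene');b=cap('top')
cv2.imwrite('pics/scene1.png',cv2.resize(a['frame'],None,fx=1.5,fy=1.5)); cv2.imwrite('pics/top1.png',cv2.resize(b['frame'],None,fx=1.5,fy=1.5))
print(bot.get_obs())
E
```

```text
{'time': 0.1, 'joint_positions': array([ 1.04402383e+00,  3.42644091e-01,  1.52488069e+00, -7.73774253e-06,
        1.27537322e+00, -1.46008533e-01]), 'dq': array([ 0.00219034, -0.00170067, -0.00376874,  0.00080966, -0.00073603,
        0.0006144 ]), 'tau': array([ 8.90084448e-04, -4.32005775e+01, -2.44693494e+01,  7.17866071e-02,
        5.26628585e-02, -8.57454302e-05]), 'tool_pos': array([194.92048321, 487.11192886, 226.13333896]), 'tcp_rot': array([-3.14141006e+00,  1.29253053e-03,  1.19003474e+00]), 'contact_force': array([0.19223507, 0.18611473, 0.06283356]), 'moment': array([-0.02175068, -0.03585895, -0.01198873]), 'grip_width': 91.42139229606886}
```

View pics/scene1.png

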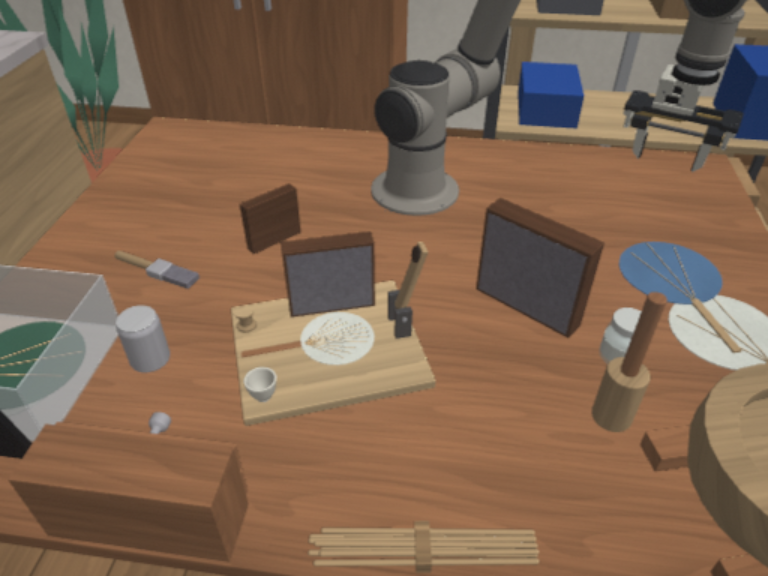

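View pics/top1.png

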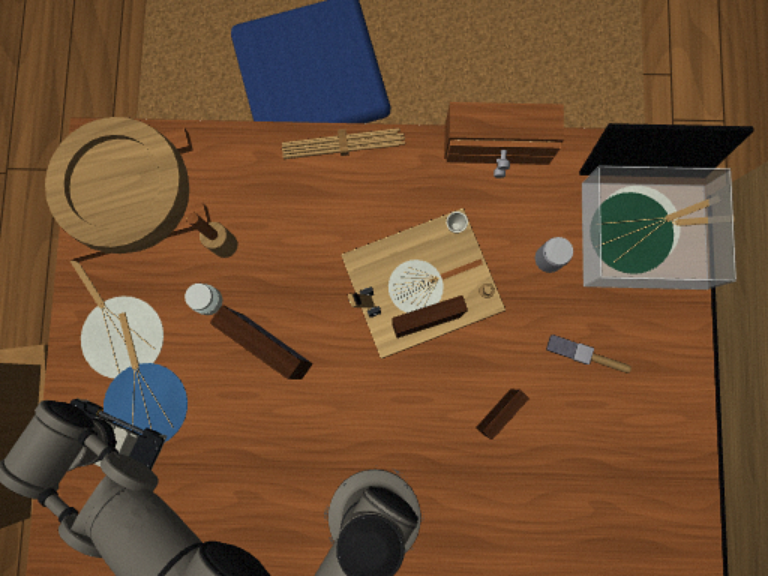

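The scene picture shows three look-alike boards: a small one at (270,218), one standing on the pasting board by the fan at (330,275), and a large one at (540,265). The one on the pasting board is middle-sized and stands beside the fan, so it fits. In the top picture it is at (430,316), with the hold-down arm at (365,300). Next I'll measure these and confirm with a crop.

```bash
python3 - <<'E'
from h import *
b=load('top');W=pts(b);H=np.nan_to_num(W[...,2],nan=-99)
def rect(m,name):
    m=m.astype(np.uint8);n,l,s,c=cv2.connectedComponentsWithStats(m)
    for i in range(1,n):
        if s[i,4]<60: continue
        p=W[l==i]; r=cv2.minAreaRect(p[:,:2].astype(np.float32))
        print(name,s[i,4],np.round(c[i]*1.5),np.round(r[0]),np.round(r[1]),round(r[2],1),'z',np.round(np.percentile(p[:,2],[5,50,95])))
        if name=='slab': print(cv2.boxPoints(r))
hh=(W[...,0]>150)&(W[...,0]<900)&(abs(W[...,1])<500)
rect((abs(H-20)<5)&hh,'slab')
rect((H>60)&(H<400)&hh,'tall')
rect((H>150)&(H<190)&hh,'top170')
a=load('scene');Ws=pts(a)
for (u,v) in [(420,250),(410,280),(405,310),(330,240),(330,300),(290,250),(373,240),(655,300),(400,268)]:
    print((u,v),np.round(Ws[int(v/1.5),int(u/1.5)]))
f=a['frame'][140:290,140:300]; g=b['frame'][130:245,215:345]
cv2.imwrite('pics/crop.png',np.hstack([cv2.resize(f,(480,450)),cv2.resize(g,(320,450*0+283)) if 0 else cv2.resize(g,(320,450))]))
E
```

```text
slab 264 [315. 148.] [882. 153.] [ 37. 199.] 5.8 z [15. 18. 23.]
[[853.3542  250.51505]
 [873.5428   52.48659]
 [910.476    56.25186]
 [890.2874  254.28032]]
slab 4722 [421. 280.] [ 551. -102.] [270. 320.] 22.6 z [16. 20. 24.]
[[ 364.45215     -5.8329163]
 [ 487.15555   -301.2632   ]
 [ 736.8589    -197.55194  ]
 [ 614.1555      97.87836  ]]
slab 256 [569. 349.] [ 399. -452.] [103.  42.] 73.0 z [15. 19. 23.]
[[ 364.1968  -495.32306]
 [ 404.18167 -507.5266 ]
 [ 434.1284  -409.40637]
 [ 394.14352 -397.20282]]
tall 1737 [504. 141.] [ 853. -280.] [260.  93.] 89.9 z [ 69. 131. 144.]
tall 166 [600. 143.] [ 857. -492.] [37. 16.] 0.1 z [ 71. 153. 218.]
tall 761 [173. 188.] [750. 479.] [ 42. 208.] 89.9 z [ 78. 121. 129.]
tall 572 [595. 225.] [ 682. -493.] [262.  11.] 0.3 z [ 64. 102. 132.]
tall 437 [211. 233.] [630. 381.] [59. 62.] 46.1 z [ 74. 113. 261.]
tall 363 [556. 252.] [ 616. -405.] [68. 66.] 77.5 z [ 71.  99. 105.]
tall 318 [200. 297.] [492. 411.] [65. 64.] 15.0 z [63. 89. 95.]
tall 213 [363. 300.] [489.  34.] [63. 58.] 22.7 z [ 69. 112. 196.]
tall 662 [429. 315.] [ 457. -112.] [ 37. 160.] 19.7 z [ 94. 170. 175.]
tall 1179 [259. 343.] [387. 255.] [209.  48.] 56.5 z [103. 194. 199.]
tall 414 [504. 413.] [ 247. -285.] [ 29. 123.] 48.5 z [ 74. 114. 120.]
tall 737 [135. 440.] [192. 449.] [121.  54.] 67.5 z [306. 336. 394.]
top170 569 [429. 314.] [ 457. -112.] [ 36. 160.] 19.9 z [165. 170. 175.]
(420, 250) [491.  54. 197.]
(410, 280) [498.  40. 137.]
(405, 310) [514.  35.  82.]
(330, 240) [ 451. -106.  169.]
(330, 300) [ 471. -108.   46.]
(290, 250) [ 487. -169.  170.]
(373, 240) [440. -33. 169.]
(655, 300) [638. 380. 259.]
(400, 268) [300.  -0.  -1.]
```

View pics/crop.png

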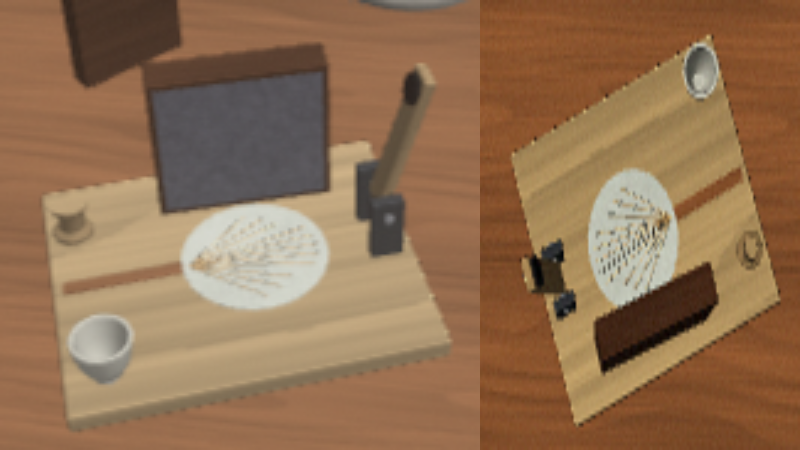

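The crop confirms it: the board standing beside the fan is 160 mm wide with its top at z = 170, while the others are about 120 mm and 200 mm wide. The base is at about (548,-82) with yaw 22.6°, and the board centre is at (457,-112) with yaw 19.8°. Tipped over, it should land about 7 mm from the fan's centre. The clamp angle is about 1.81. I'll move behind the board with the fingers shut.

```bash
python3 -m pendant '[{"linear":[0,0,35],"twist":0},{"linear":[20,-33,35],"twist":0},{"linear":[43,-70,35],"twist":8},{"linear":[66,-110,35],"twist":16},{"linear":[90,-150,35],"twist":24},{"linear":[114,-190,35],"twist":32},{"linear":[138,-230,35],"twist":41.6},{"linear":[162,-270,35],"twist":41.6},{"linear":[184,-304,35],"twist":41.6},{"linear":[205,-337,35],"twist":41.6},{"linear":[203,-380,35],"twist":41.6},{"linear":[201,-425,35],"twist":41.6},{"linear":[199,-470,35],"twist":41.6},{"linear":[197,-515,35],"twist":41.6},{"linear":[195,-560,35],"twist":41.6},{"linear":[193,-600,35],"twist":41.6},{"linear":[193,-624,35],"twist":41.6},{"linear":[193,-624,35],"twist":41.6},{"linear":[193,-624,35],"twist":41.6}]' 255
```

```text
time: 2.48
tool_pos: [387.9, -135.9, 261.5]
tcp_rot: [-3.141, -0.001, 1.916]
contact_force: [0.6, -0.1, 0.3]
grip_width: 0.5
```

```bash
python3 -m pendant '[{"linear":[0,0,-40],"twist":0},{"linear":[0,0,-80],"twist":0},{"linear":[0,0,-112],"twist":0},{"linear":[9,3,-112],"twist":0},{"linear":[19,7,-112],"twist":0},{"linear":[28,10,-112],"twist":0},{"linear":[28,10,-112],"twist":0},{"linear":[28,10,-112],"twist":0}]'; python3 - <<'E'
from h import *
a=cap('scene');b=cap('top')
f=a['frame'][60:290,100:300]; g=b['frame'][130:290,200:360]
cv2.imwrite('pics/c2.png',np.hstack([cv2.resize(f,(400,460)),cv2.resize(g,(400,460))]))
W=pts(b);v,u=197+8*0+13,287
m=(abs(W[...,2]-170)<4)&(abs(W[...,0]-457)<60)&(abs(W[...,1]+112)<95)
print(cv2.minAreaRect(W[m][:,:2].astype(np.float32)))
E
```

```text
time: 3.48
tool_pos: [416.2, -126.5, 150.1]
tcp_rot: [3.141, 0.0, 1.916]
contact_force: [-0.2, -0.2, 0.0]
grip_width: 0.5
((463.67437744140625, -107.38311004638672), (17.731422424316406, 155.9102325439453), 19.10818862915039)
```

View pics/c2.png

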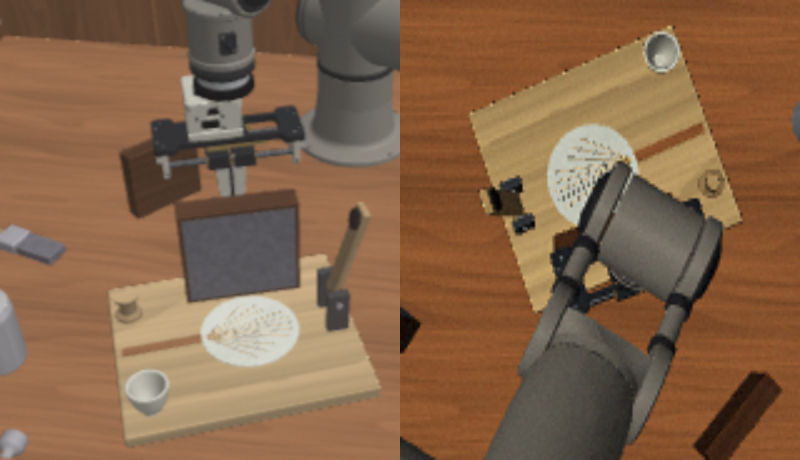

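The fingers (crop px (232,180)) are behind the board and central to it. I'll push slowly along the board's x.

```bash
python3 -m pendant '[{"linear":[4,1.4,0],"twist":0},{"linear":[8,2.8,0],"twist":0},{"linear":[11,4,0],"twist":0},{"linear":[14,5,0],"twist":0},{"linear":[17,6,0],"twist":0},{"linear":[20,7.2,0],"twist":0},{"linear":[23,8.3,0],"twist":0},{"linear":[26,9.4,0],"twist":0},{"linear":[29,10.5,0],"twist":0},{"linear":[32,11.5,0],"twist":0},{"linear":[35,12.6,0],"twist":0},{"linear":[38,13.7,0],"twist":0}]'; python3 - <<'E'
from h import *
W=pts(cap('scene'));np.set_printoptions(suppress=True)
for (u,v) in [(315,235),(330,240),(345,236),(330,265),(330,300)]: print((u,v),np.round(W[int(v/1.5),int(u/1.5)]))
E
```

```text
time: 5.08
tool_pos: [454.4, -112.8, 149.7]
tcp_rot: [3.141, -0.0, 1.916]
contact_force: [0.1, 0.6, -0.2]
grip_width: 0.4
(315, 235) [ 470. -126.  194.]
(330, 240) [ 462. -103.  178.]
(345, 236) [ 209. -131.    1.]
(330, 265) [499. -97. 155.]
(330, 300) [ 483. -105.   57.]
```

```bash
python3 -m pendant '[{"linear":[3,1,0],"twist":0},{"linear":[6,2,0],"twist":0},{"linear":[9,3.2,0],"twist":0},{"linear":[12,4.3,0],"twist":0},{"linear":[15,5.4,0],"twist":0},{"linear":[18,6.5,0],"twist":0},{"linear":[18,6.5,0],"twist":0},{"linear":[0,0,0],"twist":0},{"linear":[-20,-8,40],"twist":0},{"linear":[-40,-15,90],"twist":0},{"linear":[-40,-15,110],"twist":0}]'; python3 - <<'E'
from h import *
a=cap('scene');b=cap('top')
f=a['frame'][60:290,100:300]; g=b['frame'][130:290,200:360]
cv2.imwrite('pics/c3.png',np.hstack([cv2.resize(f,(400,460)),cv2.resize(g,(400,460))]))
W=pts(a)
m=(abs(W[...,2]-56)<4)&(abs(W[...,0]-540)<130)&(abs(W[...,1]+85)<105)
print(m.sum(),cv2.minAreaRect(W[m][:,:2].astype(np.float32)))
E
```

```text
time: 6.5
tool_pos: [413.8, -128.6, 262.5]
tcp_rot: [3.139, 0.003, 1.915]
contact_force: [0.3, 0.2, -0.6]
grip_width: 0.6
2533 ((557.4214477539062, -95.89512634277344), (163.3123016357422, 253.3038787841797), 20.004892349243164)
```

View pics/c3.png

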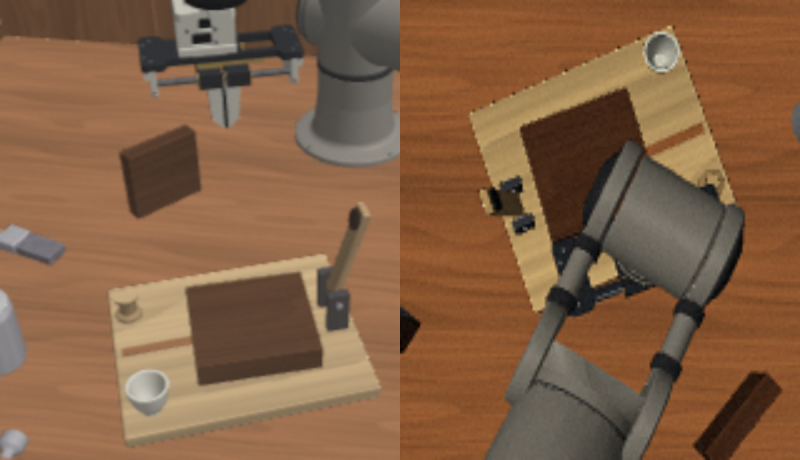

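The board lies flat on the fan: left crop px (255,325), right crop px (585,160). Cup and spool haven't moved. Next I'll go to the outer side of the hold-down arm.

```bash
python3 -m pendant '[{"linear":[0,15,0],"twist":-9},{"linear":[5,35,0],"twist":-18},{"linear":[10,60,0],"twist":-27},{"linear":[18,85,0],"twist":-36},{"linear":[25,110,0],"twist":-45},{"linear":[30,135,0],"twist":-54},{"linear":[37,160,0],"twist":-63},{"linear":[43,185,0],"twist":-72},{"linear":[48,205,0],"twist":-81},{"linear":[52,219,0],"twist":-87.2},{"linear":[52,219,-30],"twist":-87.2},{"linear":[52,219,-70],"twist":-87.2},{"linear":[52,219,-100],"twist":-87.2},{"linear":[52,219,-100],"twist":-87.2},{"linear":[52,219,-100],"twist":-87.2}]'; python3 - <<'E'
from h import *
a=cap('scene');b=cap('top')
f=a['frame'][60:290,140:340]; g=b['frame'][130:290,200:360]
cv2.imwrite('pics/c4.png',np.hstack([cv2.resize(f,(400,460)),cv2.resize(g,(400,460))]))
for c in(a,b):
    W=pts(c)
    m=(abs(W[...,2]-56)<6)&(abs(W[...,0]-540)<130)&(abs(W[...,1]+85)<105)
    n,l,s,_=cv2.connectedComponentsWithStats(m.astype(np.uint8)); i=1+s[1:,4].argmax()
    print(s[i,4],cv2.minAreaRect(W[l==i][:,:2].astype(np.float32)))
    m=(W[...,2]>140)&(W[...,2]<205)&(abs(W[...,0]-495)<25)&(abs(W[...,1]-45)<25)
    print(np.round(W[m][::max(1,m.sum()//6)]))
E
```

```text
time: 8.48
tool_pos: [466.5, 91.2, 160.2]
tcp_rot: [3.141, -0.0, 0.394]
contact_force: [-1.0, -0.7, 0.3]
grip_width: 0.4
2537 ((546.7943115234375, -78.76911163330078), (152.70480346679688, 160.00009155273438), 19.643354415893555)
[[470.  47. 197.]
 [488.  52. 195.]
 [492.  55. 189.]
 [473.  36. 159.]
 [492.  48. 166.]
 [486.  38. 147.]
 [498.  47. 142.]]
1798 ((547.4171142578125, -79.68805694580078), (150.88995361328125, 160.27191162109375), 19.531892776489258)
[[488.  39. 152.]
 [477.  40. 183.]
 [474.  40. 188.]
 [480.  33. 140.]
 [473.  38. 168.]
 [471.  38. 153.]]
```

View pics/c4.png

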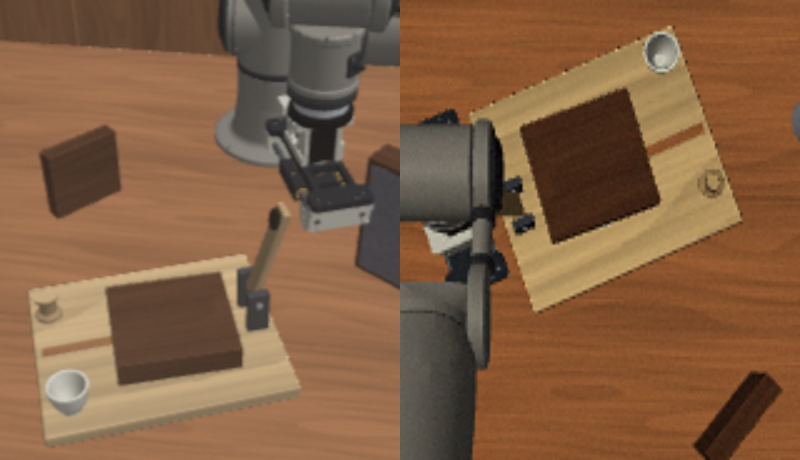

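The board's centre is at about (547,-79) with yaw 19.6°, close to the prediction. Gripper is outside the bar, which is at left crop px (270,245). I'll now push the bar inwards.

```bash
python3 -m pendant '[{"linear":[4,-9,0],"twist":0},{"linear":[8,-18,0],"twist":0},{"linear":[12,-28,0],"twist":0},{"linear":[15,-37,0],"twist":0},{"linear":[19,-46,0],"twist":0},{"linear":[23,-55,0],"twist":0},{"linear":[27,-65,0],"twist":0},{"linear":[31,-74,0],"twist":0},{"linear":[35,-83,-2],"twist":0},{"linear":[38,-92,-4],"twist":0},{"linear":[42,-102,-6],"twist":0},{"linear":[46,-111,-8],"twist":0}]'; python3 - <<'E'
from h import *
a=cap('scene')
cv2.imwrite('pics/c5.png',cv2.resize(a['frame'][60:290,140:340],(522,600)))
# fan centre: slab rays
c=load('top');R=cv2.Rodrigues(c['rvec'])[0];t=c['tvec'].reshape(3)
for u,v in [(415/1.5,286/1.5)]:
    d=R.T@np.array([(u-c['cx'])/c['fx'],(v-c['cy'])/c['fy'],1]);o=-R.T@t;print(o+d*(20-o[2])/d[2])
E
```

```text
time: 10.07
tool_pos: [512.4, -20.6, 151.6]
tcp_rot: [3.141, -0.0, 0.394]
contact_force: [-0.5, 0.2, 0.5]
grip_width: 0.3
[538.90900294 -85.10082866  20.        ]
```

View pics/c5.png

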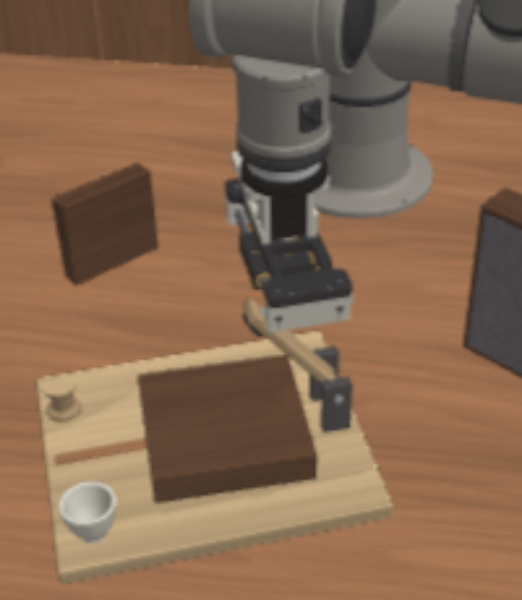

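The bar is now at about 0.9 rad, px (290,340). I'll push a little further so it falls, then lift clear.

```bash
python3 -m pendant '[{"linear":[4,-9,-4],"twist":0},{"linear":[8,-18,-8],"twist":0},{"linear":[11,-27,-12],"twist":0},{"linear":[14,-34,-16],"twist":0},{"linear":[14,-34,-16],"twist":0},{"linear":[14,-34,-16],"twist":0},{"linear":[14,-34,20],"twist":0},{"linear":[0,0,70],"twist":0},{"linear":[-15,35,100],"twist":0},{"linear":[-30,75,100],"twist":0},{"linear":[-50,125,100],"twist":0},{"linear":[-70,175,100],"twist":0},{"linear":[-90,225,100],"twist":0},{"linear":[-90,225,100],"twist":0},{"linear":[-90,225,100],"twist":0}]'; python3 - <<'E'
from h import *
a=cap('scene');b=cap('top')
f=a['frame'][60:290,140:340]; g=b['frame'][130:290,200:360]
cv2.imwrite('pics/c6.png',np.hstack([cv2.resize(f,(400,460)),cv2.resize(g,(400,460))]))
W=pts(b)
m=(abs(W[...,2]-56)<6)&(abs(W[...,0]-540)<130)&(abs(W[...,1]+85)<105)
n,l,s,_=cv2.connectedComponentsWithStats(m.astype(np.uint8)); i=1+s[1:,4].argmax()
print(s[i,4],cv2.minAreaRect(W[l==i][:,:2].astype(np.float32)))
x=np.array([.923,.384]);y=np.array([-.384,.923]);pin=np.array([494.5,20.7])
q=W[...,:2]-pin
m=(abs(q@x)<12)&(q@y>-132)&(q@y<-10)&(W[...,2]>58)&(W[...,2]<130)
print(m.sum(),np.polyfit(-(q@y)[m],W[...,2][m],1))
E
```

```text
time: 12.0
tool_pos: [422.1, 205.1, 251.9]
tcp_rot: [3.141, -0.0, 0.395]
contact_force: [-0.2, -0.0, -0.1]
grip_width: 0.3
1552 ((547.6546020507812, -79.6473159790039), (150.16943359375, 160.0677947998047), 19.766286849975586)
243 [1.35170300e-02 7.14421184e+01]
```

View pics/c6.png

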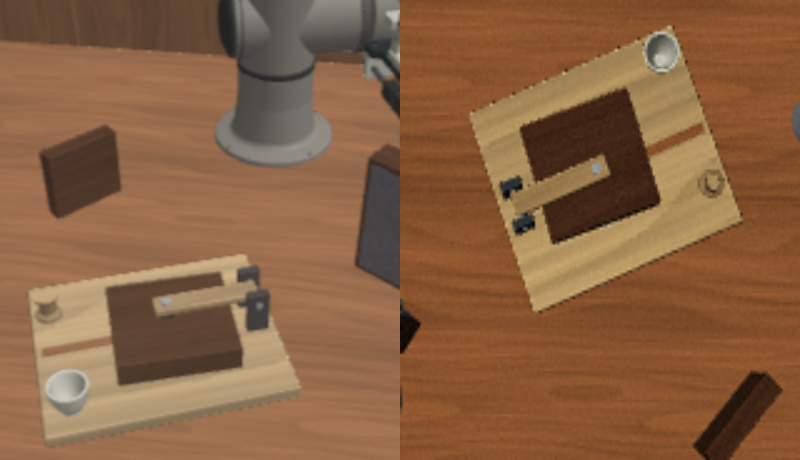

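The bar lies level with its pad on the board (left crop px (205,298), slope 0.01). The board hasn't shifted, the bystanders visible in the crop are in place, and the robot is clear, so I'm handing in.

```bash
python3 -c "
from plant import bot
print(bot.close_job())"
```

```text
the job is handed in; nothing more can be done
None
```

The press board now lies flat, felt down, over the fan, and the hold-down arm rests level on its back. I pushed both over with shut fingers, in that order, and handed the job in at about 12 s.

- **Board position:** its centre is at (547.5, -79.6) and the fan's centre at about (538.8, -85.2). That leaves it about 10 mm off, mostly along x, and turned about 3° from the pasting board's axes. On my numbers its edge about meets the fan's near (-x) edge, within a millimetre or so. I did not correct this, as it is well inside the expected 20 mm.
- **Foot slip:** the board came to rest 2–3 mm beyond where I predicted, so its foot slid little, if at all.
- **Hold-down arm:** the bar reads 0.01 rad, and the board did not move when the arm came down.
- **Surroundings:** the cup and spool look unmoved in the last picture, and the robot was clear with about 0 N on the tool. I did not look at the mallet, jar, brush or tin again at the end, but the robot never came near them after the first move.

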